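Wind the dart clamp's tension wheel up firm

TASK

Two identical dart repointing clamps stand on the counter; only one has a dart in its jaws. Wind the tension wheel of the clamp with the dart clockwise (seen from above) until it comes up firm, which is when its black grip bar lies parallel to the dart, then let go; do not force it far past that. Leave the empty clamp's wheel slack, and do not shift or tip the green beer bottle.

Things in the scene. Friction and masses are not known exactly. Their poses are not given: they have to be found in the camera images.
- tension_wheel_grip (a point): Grip point of the dart clamp's wheel, on its vertical axis, 84 mm above the counter. Wheel: steel disc 84 mm across, top at 66 mm; across it stands a black bar 76 long, 14 thick, top at 98 mm. The point turns with the wheel: x along the bar, y across its thickness, z up. Clamp: fixed plate 190 x 100 mm; level dart 100 mm beside the axis; jaws and black flights up to 67 mm.
- tension_wheel (a joint): Angle of that wheel, rad: 0 slack, growing clockwise seen from above; starts at 0 to 0.3. Takes 0.25 to 0.4 N m up to 1.2 (bar parallel to the dart), where it comes up firm: then 0.26 N m more per 0.1 rad. Stays where left, but from beyond about 1.25 it springs back to about 1.25 when let go.
- spare_wheel (a joint): Angle (rad, same sense) of the same wheel on the identical fixed but empty clamp, which stands to the left or right of the one with the dart, wheels about 0.26 to 0.45 m apart. Starts slack at 0; leave it so.
- bottle_mid (a point): Centre, half-way up, of the heavy green glass beer bottle standing loose beyond the clamps: 62 mm in diameter, 230 mm tall, z axis up along the bottle.
Mind the look-alikes: they are no part of the job. What is shaped like the part that bears tension_wheel_grip but yellow is not meant.

How it is judged:
At the end, for the whole second after the job is handed in: The wheel of the clamp with the dart is wound to its firm setting (1.2 rad; between 1.02 and 1.40, about 10 degrees either way), at rest and let go; the empty clamp's wheel is still slack (below 0.15 rad) and the bottle stands upright within 30 mm of where it was (value of joint tension_wheel between 1.02 and 1.4 rad and velocity of joint tension_wheel between -0.05 and 0.05 rad/s and value of joint spare_wheel below 0.15 rad and distance of bottle_mid from where it was at the start of the episode below 0.03 m and angle between bottle_mid's own z axis and vertical below 0.2 rad); the robot touches nothing.
It fails at once if the wheel is forced far past firm (beyond 1.6 rad) (value of joint tension_wheel above 1.6 rad).
It fails at once if the empty clamp's wheel is wound (beyond 0.15 rad) (value of joint spare_wheel above 0.15 rad).
It fails at once if the beer bottle is shifted by more than 30 mm or tipped by more than 0.2 rad (distance of bottle_mid from where it was at the start of the episode above 0.03 m or angle between bottle_mid's own z axis and vertical above 0.2 rad).
It also fails if it takes over 32 s, if anything falls off the work surface, if the arm or the gripper's body presses on something with over 40 N, if the wrist force passes 120 N, or if a joint passes its speed limit or range.

ROBOT

A 6-joint arm with a two-finger parallel gripper is mounted at the origin on the work surface. World frame = base frame: x ahead of the robot, y to its left, z up, the work surface at z = 0. Lengths are in m, angles in rad, forces in N, time in s.
With the tool pointing down it reaches from about 0.275 to 0.825 m from the base axis. Payload 4.9 kg.
Tool frame: the origin (TCP) lies on the centre line of the jaws, within the pads' length; the fingertips stand 14 mm ahead of it and the grasp point (between the pads) lies 5 mm behind it; z points along the fingers, y is the line along which they close (so a half turn about z gives the same grasp; the last joint's range is limited). The gripper opens to 85 mm and grips with 20 to 120 N. Pads are 22 mm wide; open, the fingers measure 114 mm over their backs; the gripper's body (76 mm by 85 mm) begins 54 mm behind the grasp point. The pads swing forward as they close: fully open they stand 13 mm farther back than shut.
Start: joints at [1.043, 0.326, -0.193, 1.052, 0, 1.437], TCP at [0.211, 0.508, 0.222] pointing down, gripper open.
Joint ranges: [-2.65, 2.65], [-0.97, 1.79], [-1.3, 1.35], [-1.93, 2.1], [-1.47, 1.37], [-3.14, 3.14]. Speed limits (rad/s): [2.57, 2.57, 3.14, 3.14, 3.14, 3.14].

INTERFACE

Orientations are given as a unit quaternion [x, y, z, w].
In Python, from rig import env gives the robot as it stands.
- The arm moves only by the shell command python3 -m inch 'ROWS' [OPENING]. ROWS is JSON, a list of rows, each a list of 6 numbers: the shift along the tool's x, y, z normalised to -1 to 1, where 1 is 0.03 m, then the turn, a rotation vector about the tool's x, y, z normalised to -1 to 1, where 1 is 0.1 rad. A call has 1 to 5 rows; each row shifts and turns the commanded pose from where the row before left it, along the tool's axes as they then stand; what a row does not reach is not made up. A row lasts 1/10 s, in which the tool goes at most 50 mm and 8.59 degrees, less where a joint would pass 70% of its speed; a pose out of reach is approached as far as the arm can. A call with a number of a shift or a turn outside -1 to 1 is refused whole. A call with a gripper value outside its range is refused whole. OPENING is the closure, from 0 (fully open) to 1 (shut), set as the call begins (- or left out, the last holds). The fingers move at their own pace and stop on an object; the grip force is fixed at half the most. Time passes only in rows, so rows that do not move let the fingers close. It gives the time, the measured TCP pose, the force, the opening and the grip force at its end, in the units of the state.
- env.state(): the state, without advancing time (a new reading comes with each control period).
- env.capture(name): name is "side" or "top"; returns a dict with "img" (480x640x3 uint8, blue, green, red), "depth" (480x640 float32, m along the optical axis (not along the pixel's ray), 0 where there is no reading), "mtx" (3x3 intrinsics, pixels), "world_to_cam" (4x4, takes a point from world to camera coordinates). Camera axes: x right, y up, looking along -z (the intrinsics and any distortion apply to the point x, -y, -z); pixel columns grow to the right and rows downward; lengths in m; the calibration is good to about 2 mm. A picture is of the moment at which its call begins.
- env.close_job(): hands the job in; it is judged then, once.
The state is a dict: "clock": time; "joint_pos": joint angles; "joint_vel": joint speeds; "tau": joint torques, N m; "tcp_pos": TCP position; "tcp_rot": TCP orientation; "ft_force": force on the tool from outside, world axes, zero at the start; "ft_torque": the same for the moment, N m; "grip_width": finger opening in m; "gripper_force": force on a finger pad.
Only numpy, scipy, OpenCV 4.12 (cv2) and the standard library are available. Lean on these libraries where they do the work, as an engineer would, in place of code of your own. Each camera call takes 0.05 s, during which the arm holds its last target. There are 200 camera calls.

## Working session

There is one attempt and no reset: what is moved stays moved. The work goes in short steps, Python scripts to look and compute and a shell command to move; the robot and the scene stay as the last step left them, time stands still between calls to the robot, and variables do not carry over. Pictures are saved under pics/ and viewed, at most 10 in all, crops included, and the job is handed in when it is done.

```bash
mkdir -p pics; cat > h.py <<'E'
from rig import env
import numpy as np, cv2
def cap(n):
    c=env.capture(n); return c
def pts(c,uv,plane=None):
    """pixel -> world ; plane z or depth"""
    uv=np.atleast_2d(uv).astype(float); M=c["mtx"]; T=np.linalg.inv(c["world_to_cam"])
    d=np.c_[(uv[:,0]-M[0,2])/M[0,0],-(uv[:,1]-M[1,2])/M[1,1],-np.ones(len(uv))]
    o=T[:3,3]; w=d@T[:3,:3].T
    if plane is not None: s=(plane-o[2])/w[:,2]
    else: s=c["depth"][uv[:,1].astype(int),uv[:,0].astype(int)]
    return o+w*s[:,None]
E
python3 - <<'E'
from h import *
for n in("top","side"):
    c=cap(n); cv2.imwrite(f"pics/{n}0.png",c["img"]); print(n,np.linalg.inv(c["world_to_cam"]).round(3).tolist(),c["mtx"].tolist(),(c["depth"]>0).mean())
s=env.state(); print(s["clock"],s["tcp_pos"],s["tcp_rot"])
E
```

```text
top [[-0.002, 0.973, -0.232, 0.249], [-1.0, -0.003, -0.005, -0.125], [-0.006, 0.232, 0.973, 1.298], [0.0, 0.0, 0.0, 1.0]] [[564.0202499174154, 0.0, 322.14019056788015], [0.0, 564.0202499174154, 242.39016836027687], [0.0, 0.0, 1.0]] 0.99615234375
side [[0.78, 0.352, -0.517, -0.166], [-0.625, 0.437, -0.647, -0.987], [-0.002, 0.828, 0.561, 0.858], [0.0, 0.0, 0.0, 1.0]] [[610.2539398585458, 0.0, 308.1667975975872], [0.0, 610.2539398585458, 232.84172990226108], [0.0, 0.0, 1.0]] 0.9957356770833333
0.1 [0.21073709 0.50744035 0.22118972] [ 1.95633227e-01  9.80676832e-01 -7.20906679e-04 -2.68208374e-04]
```

View pics/top0.png

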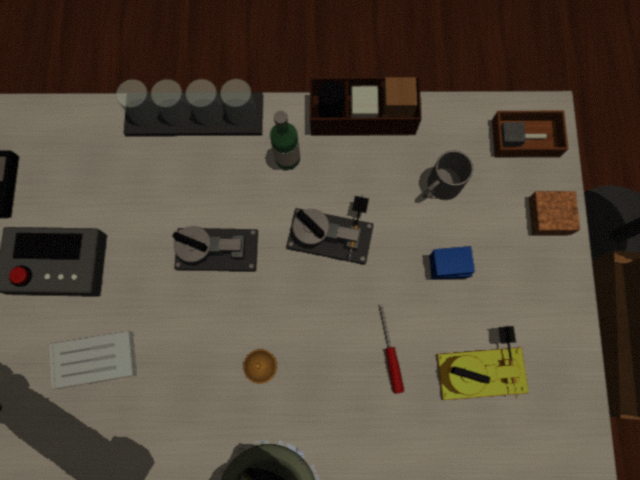

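View pics/side0.png

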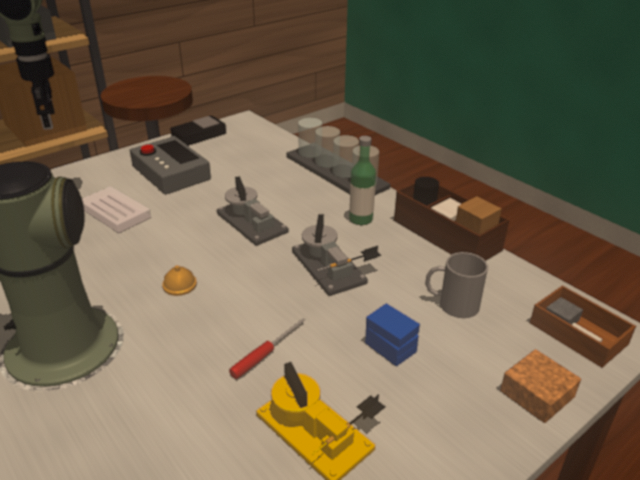

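The top view shows three look-alikes: a grey clamp with wheel at (310,226) and a dart (flights at 360,204), a grey clamp at (191,243) with no dart, and a yellow one at (468,376) with a dart. The bottle is at (286,150). In the side view they sit at (320,238), (240,195), (295,390) and (362,190). I choose the grey clamp with the dart, at (310,226).

```bash
python3 - <<'E'
from h import *
c=cap("top"); img=c["img"]; H,W=img.shape[:2]
vv,uu=np.mgrid[:H,:W]; P=pts(c,np.c_[uu.ravel(),vv.ravel()]).reshape(H,W,3)
g=img.max(2)
def bar(c,P,g,u0,u1,v0,v1,name):
    m=np.zeros(g.shape,bool); m[v0:v1,u0:u1]=True
    m&=(P[...,2]>.078)&(P[...,2]<.115)
    q=P[m]; 
    uv=np.argwhere(m)[:,::-1]; r=cv2.minAreaRect((q[:,:2]*1000).astype(np.float32))
    ev=np.linalg.eigh(np.cov(q[:,:2].T))[1][:,1]
    print(name,"bar n",len(q),"centre",((q.max(0)+q.min(0))/2).round(4),"rect",r,"zmed",np.median(q[:,2]).round(4),"dir deg",np.degrees(np.arctan2(ev[1],ev[0])).round(1))
    d=np.zeros_like(m); d[v0:v1,u0:u1]=True; d&=(P[...,2]>.058)&(P[...,2]<.072)
    return m
bar(c,P,g,285,340,200,255,"top dart"); bar(c,P,g,165,222,220,270,"top spare")
s=cap("side"); P2=pts(s,np.c_[uu.ravel(),vv.ravel()]).reshape(H,W,3)
bar(s,P2,s["img"].max(2),295,345,205,260,"side dart")
bar(s,P2,s["img"].max(2),215,262,170,215,"side spare")
# flights: dark high stuff
m=np.zeros((H,W),bool); m[192:216,346:376]=True; m&=(g<45)&(P[...,2]>.02)
q=P[m]; print("flights",len(q),q.mean(0).round(4))
# disc from top: steel 58..72mm
m=np.zeros((H,W),bool); m[200:255,285:335]=True; m&=(P[...,2]>.060)&(P[...,2]<.072)
q=P[m]; print("disc",(cv2.minEnclosingCircle((q[:,:2]*1000).astype(np.float32))),np.median(q[:,2]))
# bottle
m=np.zeros((H,W),bool); m[100:175,262:305]=True; m&=(P[...,2]>.1)
q=P[m]; print("bottle",q.mean(0),q.max(0),q.min(0))
k=cv2.resize(img[185:275,270:390],(720,540),interpolation=cv2.INTER_CUBIC)
k=cv2.convertScaleAbs(k,alpha=2); cv2.imwrite("pics/crop1.png",k)
E
```

```text
top dart bar n 266 centre [ 0.5807 -0.0919  0.0914] rect ((578.2237548828125, -89.65065002441406), (76.24604034423828, 22.240331649780273), 45.81888961791992) zmed 0.0984 dir deg 45.7
top spare bar n 260 centre [0.5403 0.1746 0.0914] rect ((540.5465698242188, 174.6417694091797), (77.45789337158203, 14.492755889892578), 67.84127044677734) zmed 0.0975 dir deg 67.7
side dart bar n 171 centre [ 0.5787 -0.0972  0.091 ] rect ((578.8599853515625, -96.4136962890625), (77.80693817138672, 14.312954902648926), 44.55908966064453) zmed 0.098 dir deg -135.4
side spare bar n 149 centre [0.5402 0.1714 0.0904] rect ((539.6834106445312, 170.91534423828125), (83.26510620117188, 14.086637496948242), 67.060546875) zmed 0.0974 dir deg 68.7
flights 200 [ 0.6351 -0.2047  0.0518]
disc ((576.2537231445312, -99.85420227050781), 50.661109924316406) 0.06656868625194212
bottle [ 0.75029251 -0.03663269  0.18121377] [ 0.792907   -0.0028121   1.29811544] [ 0.24850264 -0.12473359  0.10002855]
```

View pics/crop1.png

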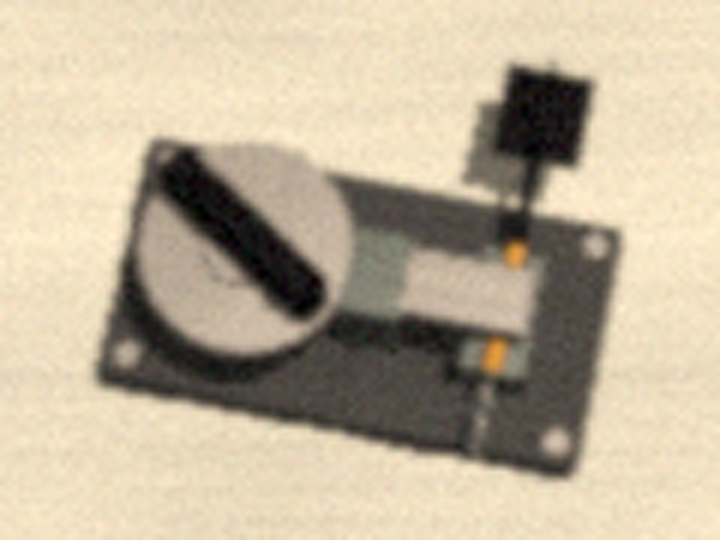

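The crop shows the dart (brass barrel at about (515,250)–(495,355), flights at (550,110)) across the jaws of the grey clamp with the dark bar, so the choice is confirmed. Bar height is 98 mm in both views. The bar lies at about 45° and the dart at about −11°, so about 57° clockwise is needed. I rotate the tool first and refine the centre after that.

```bash
python3 -m inch '[[0,0,0,0,0,-1],[0,0,0,0,0,-1],[0,0,0,0,0,-1],[0,0,0,0,0,-1],[0,0,0,0,0,-1]]' 0; python3 -m inch '[[0,0,0,0,0,-1],[0,0,0,0,0,-1],[0,0,0,0,0,-1],[0,0,0,0,0,-1],[0,0,0,0,0,-1]]';python3 -m inch '[[0,0,0,0,0,-1],[0,0,0,0,0,-0.85],[0,0,0,0,0,0]]'
cat > m.py <<'E'
from h import *
from scipy.spatial.transform import Rotation as R
def bars():
    out={}
    for n,b in(("top",(285,340,200,255)),("side",(295,345,205,262))):
        c=cap(n); g=c["img"].max(2); u0,u1,v0,v1=b
        m=np.zeros(g.shape,np.uint8); m[v0:v1,u0:u1]=(g[v0:v1,u0:u1]<28)
        cs,_=cv2.findContours(m,cv2.RETR_EXTERNAL,cv2.CHAIN_APPROX_NONE)
        k=max(cs,key=cv2.contourArea)[:,0,:]
        q=pts(c,k,.098)[:,:2]; r=cv2.minAreaRect((q*1000).astype(np.float32)); print(n,r)
def togo(t,yaw):
    s=env.state(); Rm=R.from_quat(s["tcp_rot"]); d=np.array(t)-s["tcp_pos"]
    y=Rm.as_matrix()[:,1]; a=np.degrees(np.arctan2(y[1],y[0]))
    print("t",s["clock"],"tcp",s["tcp_pos"],"togo tool/30mm",(Rm.inv().apply(d)/.03).round(2),"yaw y",a.round(2),"z",Rm.as_matrix()[:,2].round(3),"turn units",(-np.radians((yaw-a+90)%180-90)/.1).round(2),"f",s["ft_force"].round(1),s["ft_torque"].round(2))
E
python3 - <<'E'
from m import *
bars()
c=cap("top"); g=c["img"].min(2)
# disc: bright region contour near, on plane .066
v0,v1,u0,u1=200,260,280,345
sub=cv2.convertScaleAbs(c["img"][v0:v1,u0:u1],alpha=2); 
# screws/plate: dark plate outline on z ~ plate top
m=np.zeros(g.shape,np.uint8); gm=c["img"].max(2); m[200:270,280:380]=(gm[200:270,280:380]<75)
cs,_=cv2.findContours(m,cv2.RETR_EXTERNAL,cv2.CHAIN_APPROX_NONE)
k=max(cs,key=cv2.contourArea)[:,0,:]; print("plate",cv2.minAreaRect((pts(c,k,.012)[:,:2]*1000).astype(np.float32)))
togo([.579,-.0965,.2],135.2)
E
```

```text
clock: 0.7
tcp_pos: [0.2109, 0.5078, 0.2216]
tcp_rot: [-0.055, 0.998, -0.0, -0.0]
ft_force: [-0.3, 0.2, -0.0]
grip_width: 0.0855
gripper_force: 0.0
clock: 1.2
tcp_pos: [0.2109, 0.5077, 0.2216]
tcp_rot: [-0.3, 0.954, -0.0, -0.0]
ft_force: [-0.2, 0.5, 0.4]
grip_width: 0.0858
gripper_force: 0.0
clock: 1.5
tcp_pos: [0.2109, 0.5078, 0.2217]
tcp_rot: [-0.385, 0.923, -0.0, -0.0]
ft_force: [0.1, -0.4, -1.4]
grip_width: 0.0857
gripper_force: 0.0
top ((576.65966796875, -91.09619140625), (76.72395324707031, 15.885886192321777), 43.923500061035156)Traceback (most recent call last):
  File "<stdin>", line 2, in <module>
  File "m.py", line 9, in bars
    k=max(cs,key=cv2.contourArea)[:,0,:]
      ~~~^^^^^^^^^^^^^^^^^^^^^^^^
ValueError: max() iterable argument is empty
```

```bash
python3 - <<'E'
from m import *
togo([.578,-.0940,.2],134.7)
c=cap("top"); gm=c["img"].max(2); m=np.zeros(gm.shape,np.uint8); m[200:270,280:380]=(gm[200:270,280:380]<60)
cs,_=cv2.findContours(m,cv2.RETR_EXTERNAL,cv2.CHAIN_APPROX_NONE)
k=max(cs,key=cv2.contourArea)[:,0,:]; print("plate",cv2.minAreaRect((pts(c,k,.012)[:,:2]*1000).astype(np.float32)))
E
```

```text
t 1.6 tcp [0.21098073 0.5078133  0.22172873] togo tool/30mm [  5.63 -22.81   0.73] yaw y 135.23 z [-0. -0. -1.] turn units 0.09 f [0.5 0.4 0.7] [ 0.02 -0.03  0.03]
plate ((597.3695678710938, -139.89625549316406), (188.91241455078125, 154.7945556640625), 78.26963806152344)
```

```bash
python3 -m inch '[[0.235,-0.95,0.03,0,0,0],[0.235,-0.95,0.03,0,0,0],[0.235,-0.95,0.03,0,0,0],[0.235,-0.95,0.03,0,0,0],[0.235,-0.95,0.03,0,0,0]]' >/dev/null; python3 -m inch '[[0.235,-0.95,0.03,0,0,0],[0.235,-0.95,0.03,0,0,0],[0.235,-0.95,0.03,0,0,0],[0.235,-0.95,0.03,0,0,0],[0.235,-0.95,0.03,0,0,0]]'; python3 -m inch '[[0.235,-0.95,0.03,0,0,0],[0.235,-0.95,0.03,0,0,0],[0.235,-0.95,0.03,0,0,0],[0.235,-0.95,0.03,0,0,0],[0.235,-0.95,0.03,0,0,0]]'>/dev/null; python3 -m inch '[[0.235,-0.95,0.03,0,0,0],[0.235,-0.95,0.03,0,0,0],[0.235,-0.95,0.03,0,0,0],[0.235,-0.95,0.03,0,0,0],[0.235,-0.95,0.03,0,0,0]]'; python3 -m inch '[[0.235,-0.95,0.03,0,0,0],[0.235,-0.95,0.03,0,0,0],[0.235,-0.95,0.03,0,0,0],[0.235,-0.95,0.03,0,0,0],[0,0,0,0,0,0]]'
python3 - <<'E'
from m import *
togo([.578,-.0940,.13],134.7)
c=cap("side"); k=cv2.resize(c["img"][120:300,220:460],(720,540)); cv2.imwrite("pics/s1.png",cv2.convertScaleAbs(k,alpha=1.7))
E
```

```text
clock: 2.65
tcp_pos: [0.3647, 0.2564, 0.213]
tcp_rot: [-0.385, 0.923, 0.0, 0.0]
ft_force: [0.5, 0.4, 0.4]
grip_width: 0.0855
gripper_force: 0.0
clock: 3.65
tcp_pos: [0.5178, 0.0058, 0.2039]
tcp_rot: [-0.385, 0.923, 0.0, 0.0]
ft_force: [1.0, 0.2, 0.5]
grip_width: 0.0855
gripper_force: 0.0
clock: 4.15
tcp_pos: [0.5802, -0.0963, 0.1998]
tcp_rot: [-0.383, 0.924, -0.001, 0.0]
ft_force: [-0.2, 1.1, -0.5]
grip_width: 0.0854
gripper_force: 0.0
t 4.15 tcp [ 0.58021452 -0.09634179  0.19984646] togo tool/30mm [-0.    0.11  2.33] yaw y 135.07 z [ 0.001 -0.001 -1.   ] turn units 0.06 f [-0.2  1.1 -0.5] [ 0.02 -0.04 -0.01]
```

View pics/s1.png

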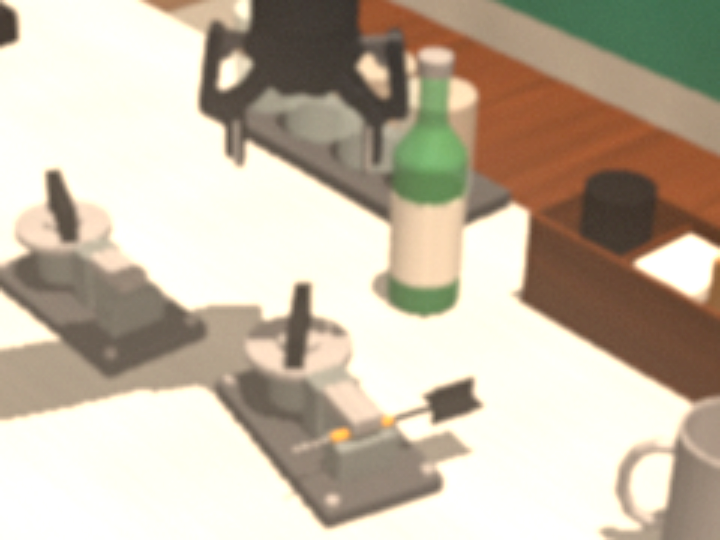

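The side crop shows the open fingers (tips at about (236,160) and (376,160)) centred over the dart clamp's bar (298,325). The bottle (430,200) is behind it and clear. I descend to about 90 mm.

```bash
python3 -m inch '[[0,0.11,0.8,0,0,0],[0,0,0.8,0,0,0],[0,0,0.8,0,0,0],[0,0,0.6,0,0,0],[0,0,0,0,0,0]]'; python3 -m inch '[[0,0,0.4,0,0,0],[0,0,0.25,0,0,0],[0,0,0,0,0,0]]'
python3 - <<'E'
from m import *
togo([.578,-.0940,.088],134.7)
for n,(a,b,u,v) in {"top":(150,270,240,400),"side":(150,270,240,400)}.items():
    c=cap(n); k=cv2.convertScaleAbs(cv2.resize(c["img"][a:b,u:v],(400,300)),alpha=1.9); globals()[n]=k
cv2.imwrite("pics/both2.png",np.hstack([top,side]))
E
```

```text
clock: 4.7
tcp_pos: [0.5734, -0.0892, 0.1078]
tcp_rot: [-0.386, 0.923, 0.002, -0.002]
ft_force: [-1.1, 1.4, 0.7]
grip_width: 0.085
gripper_force: 0.0
clock: 5.0
tcp_pos: [0.5757, -0.0906, 0.0902]
tcp_rot: [-0.385, 0.923, 0.0, -0.0]
ft_force: [0.3, -0.1, 0.5]
grip_width: 0.0855
gripper_force: 0.0
t 5.0 tcp [ 0.57569247 -0.09059941  0.09021715] togo tool/30mm [ 0.03 -0.13  0.07] yaw y 135.34 z [-0.001  0.    -1.   ] turn units 0.11 f [ 0.3 -0.1  0.5] [-0.01 -0.03 -0.01]
```

View pics/both2.png

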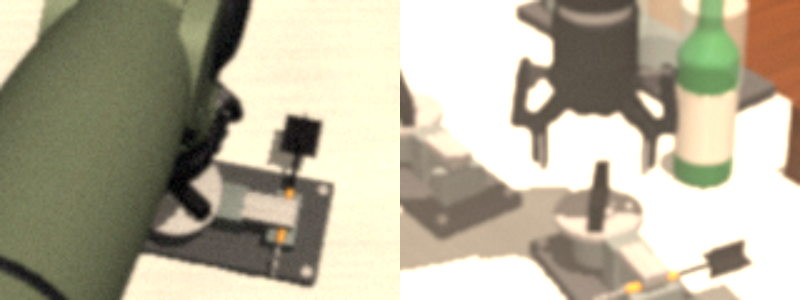

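The left panel (top view) is mostly covered by the arm. In the right panel (side view) the tips at (540,165) and (648,165) straddle the bar top (600,165) at about its height, as expected for open pads. I nudge into line and close.

```bash
python3 -m inch '[[0,-0.1,0.1,0,0,0],[0,0,0,0,0,0]]' ; python3 -m inch '[[0,0,0,0,0,0],[0,0,0,0,0,0],[0,0,0,0,0,0],[0,0,0,0,0,0],[0,0,0,0,0,0]]' 1
python3 -m inch '[[0,0,0,0,0,0],[0,0,0,0,0,0],[0,0,0,0,0,0]]'
python3 - <<'E'
from m import *
togo([.578,-.0940,.088],134.7)
c=cap("side"); cv2.imwrite("pics/s3.png",cv2.convertScaleAbs(cv2.resize(c["img"][150:290,240:420],(720,560)),alpha=1.9))
E
```

```text
clock: 5.3
tcp_pos: [0.5789, -0.0934, 0.0879]
tcp_rot: [-0.385, 0.923, -0.0, 0.0]
ft_force: [-0.3, -0.8, -0.6]
grip_width: 0.0855
gripper_force: 0.0
clock: 5.8
tcp_pos: [0.5791, -0.0938, 0.0881]
tcp_rot: [-0.385, 0.923, -0.001, 0.0]
ft_force: [7.5, -8.2, -1.4]
grip_width: 0.0123
gripper_force: 18.8
clock: 6.1
tcp_pos: [0.5779, -0.0922, 0.0886]
tcp_rot: [-0.386, 0.923, 0.001, 0.0]
ft_force: [-3.5, 2.5, 10.0]
grip_width: 0.0001
gripper_force: 5.0
t 6.1 tcp [ 0.57789702 -0.09219481  0.08860525] togo tool/30mm [ 0.04 -0.04  0.02] yaw y 135.35 z [-0.     0.002 -1.   ] turn units 0.11 f [-3.5  2.5 10. ] [0.41 0.68 0.01]
```

View pics/s3.png

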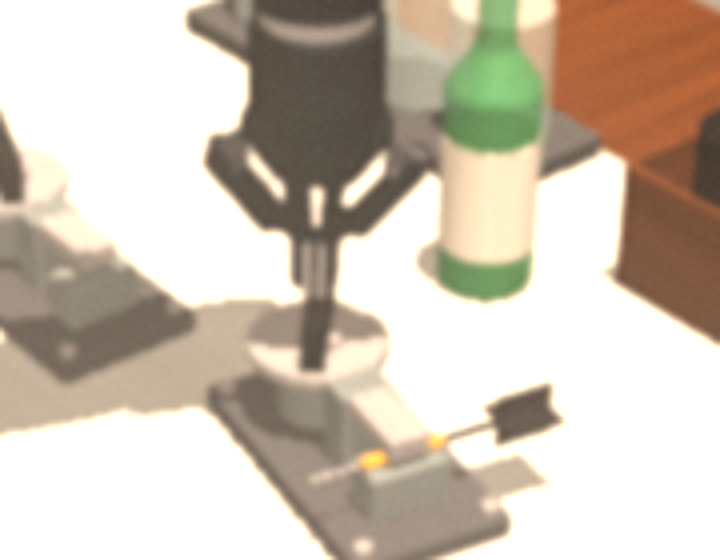

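The side crop shows the fingers shut, ending at about (315,285) with the bar visible below, so they seem to have slipped off or closed on top. I check with depth where the tips and bar actually are.

```bash
python3 - <<'E'
from m import *
c=cap("side")
for u in (314,317,319,322):
    print(u,[(v,*(pts(c,[[u,v]])[0]*1000).round(0).astype(int).tolist(),int(c["img"][v,u].max())) for v in range(204,246,3)])
s=env.state(); print(s["grip_width"],s["ft_force"],s["tcp_pos"])
E
```

```text
314 [(204, 566, -92, 152, 49), (207, 564, -95, 147, 49), (210, 567, -91, 136, 51), (213, 566, -93, 129, 59), (216, 568, -90, 119, 57), (219, 568, -90, 111, 57), (222, 667, 31, 1, 152), (225, 593, -60, 69, 133), (228, 586, -68, 68, 83), (231, 574, -83, 72, 78), (234, 565, -94, 73, 76), (237, 564, -95, 66, 110), (240, 556, -105, 66, 111), (243, 550, -113, 65, 132)]
317 [(204, 570, -98, 154, 84), (207, 571, -96, 145, 52), (210, 572, -95, 136, 65), (213, 569, -100, 131, 85), (216, 569, -100, 124, 85), (219, 570, -98, 114, 85), (222, 568, -101, 109, 86), (225, 568, -100, 100, 58), (228, 559, -112, 101, 53), (231, 555, -116, 97, 52), (234, 552, -120, 93, 50), (237, 554, -119, 83, 48), (240, 557, -115, 72, 47), (243, 555, -117, 65, 118)]
319 [(204, 734, 92, 0, 136), (207, 586, -86, 134, 62), (210, 577, -97, 135, 59), (213, 574, -101, 130, 80), (216, 574, -100, 122, 84), (219, 572, -103, 116, 85), (222, 571, -104, 109, 85), (225, 575, -100, 97, 56), (228, 564, -113, 100, 54), (231, 558, -121, 99, 54), (234, 557, -121, 91, 50), (237, 558, -121, 82, 50), (240, 558, -121, 74, 49), (243, 558, -120, 65, 121)]
322 [(204, 578, -106, 154, 47), (207, 577, -107, 148, 48), (210, 577, -107, 139, 49), (213, 582, -102, 127, 56), (216, 580, -103, 121, 55), (219, 580, -103, 113, 55), (222, 586, -98, 99, 70), (225, 578, -107, 100, 56), (228, 580, -105, 89, 56), (231, 580, -104, 81, 64), (234, 577, -108, 75, 108), (237, 576, -109, 68, 109), (240, 567, -121, 70, 140), (243, 565, -123, 64, 145)]
0.00012223657585971979 [-2.24124234  0.69414655  8.70152185] [ 0.57787057 -0.09217289  0.08862913]
```

Depth puts the shut fingertips at about 0.10 m, resting on the bar top with 9 N up. They sit some 25 mm higher relative to the TCP reading than the description says. I open and go lower, watching the force.

```bash
python3 -m inch '[[0,0,0,0,0,0],[0,0,0,0,0,0],[0,0,0,0,0,0],[0,0,0,0,0,0],[0,0,0,0,0,0]]' 0; python3 -m inch '[[0,0,0.2,0,0,0],[0,0,0.2,0,0,0],[0,0,0.2,0,0,0],[0,0,0,0,0,0]]'
python3 - <<'E'
from m import *
togo([.578,-.0940,.07],134.7)
c=cap("side"); cv2.imwrite("pics/s4.png",cv2.convertScaleAbs(cv2.resize(c["img"][150:290,240:420],(720,560)),alpha=1.9))
E
```

```text
clock: 6.7
tcp_pos: [0.5782, -0.093, 0.0875]
tcp_rot: [-0.385, 0.923, 0.0, -0.0]
ft_force: [-0.1, -0.2, 0.1]
grip_width: 0.0722
gripper_force: 0.0
clock: 7.1
tcp_pos: [0.5773, -0.0928, 0.0684]
tcp_rot: [-0.385, 0.923, 0.001, -0.001]
ft_force: [-0.4, -0.0, 0.2]
grip_width: 0.0854
gripper_force: 0.0
t 7.1 tcp [ 0.5773091  -0.09275429  0.06836243] togo tool/30mm [ 0.01 -0.05 -0.05] yaw y 135.33 z [-0.002  0.001 -1.   ] turn units 0.11 f [-0.4 -0.   0.2] [0.02 0.03 0.03]
```

View pics/s4.png

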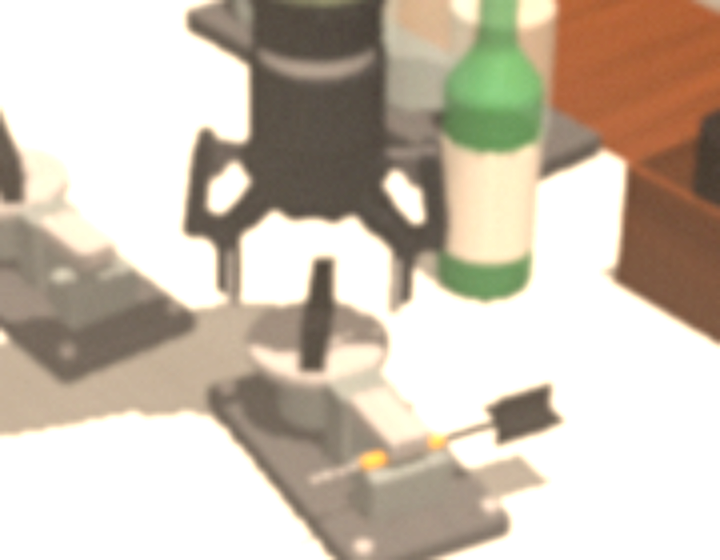

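The side crop shows the open tips at (228,305) and (402,308), now below the bar's top (about (320,285) at its middle) and above the disc (about row 330). The bar is centred between them. I close.

```bash
python3 -m inch '[[0,0,0,0,0,0],[0,0,0,0,0,0],[0,0,0,0,0,0],[0,0,0,0,0,0],[0,0,0,0,0,0]]' 1
python3 -m inch '[[0,0,0,0,0,0],[0,0,0,0,0,0],[0,0,0,0,0,0]]'
python3 - <<'E'
from m import *
togo([.578,-.0940,.07],78.3)
E
```

```text
clock: 7.65
tcp_pos: [0.5793, -0.0939, 0.0703]
tcp_rot: [-0.385, 0.923, -0.001, 0.0]
ft_force: [-2.2, -0.0, 3.4]
grip_width: 0.0126
gripper_force: 51.3
clock: 7.95
tcp_pos: [0.5792, -0.0938, 0.0703]
tcp_rot: [-0.385, 0.923, -0.001, 0.001]
ft_force: [1.4, -4.4, 1.8]
grip_width: 0.0124
gripper_force: 60.6
t 7.95 tcp [ 0.57922414 -0.09382969  0.07028366] togo tool/30mm [0.03 0.03 0.01] yaw y 135.31 z [ 0.002 -0.001 -1.   ] turn units 9.95 f [ 1.4 -4.4  1.8] [-0.68 -0.44  0.08]
```

Firm grip (60 N, 12.4 mm) with little side load. Now I wind clockwise, which is positive about tool z.

```bash
python3 -m inch '[[0,0,0,0,0,0.5],[0,0,0,0,0,0.5],[0,0,0,0,0,0.5],[0,0,0,0,0,0.5],[0,0,0,0,0,0]]'
python3 - <<'E'
from m import *
togo([.579,-.0938,.07],78.3)
E
```

```text
clock: 8.45
tcp_pos: [0.579, -0.0935, 0.0703]
tcp_rot: [-0.291, 0.957, -0.001, 0.001]
ft_force: [2.1, -2.9, 1.8]
grip_width: 0.0127
gripper_force: 60.8
t 8.45 tcp [ 0.5789757  -0.09347322  0.07027038] togo tool/30mm [ 0.01 -0.01  0.01] yaw y 123.86 z [ 0.001 -0.001 -1.   ] turn units 7.95 f [ 2.1 -2.9  1.8] [-0.51 -0.34 -0.09]
```

```bash
python3 -m inch '[[0,0,0,0,0,0.6],[0,0,0,0,0,0.6],[0,0,0,0,0,0.6],[0,0,0,0,0,0.6],[0,0,0,0,0,0.6]]'
python3 -m inch '[[0,0,0,0,0,0.6],[0,0,0,0,0,0.6],[0,0,0,0,0,0.6],[0,0,0,0,0,0.6],[0,0,0,0,0,0]]'
python3 - <<'E'
from m import *
togo([.579,-.0938,.07],78.3)
E
```

```text
clock: 8.95
tcp_pos: [0.5787, -0.0929, 0.0702]
tcp_rot: [-0.145, 0.989, 0.0, 0.0]
ft_force: [1.2, -0.7, 2.4]
grip_width: 0.0121
gripper_force: 61.0
clock: 9.45
tcp_pos: [0.5786, -0.0925, 0.0702]
tcp_rot: [-0.026, 1.0, 0.001, 0.0]
ft_force: [1.1, 0.1, 5.6]
grip_width: 0.0125
gripper_force: 61.2
t 9.45 tcp [ 0.57863416 -0.09247278  0.07023272] togo tool/30mm [-0.01 -0.04  0.01] yaw y 93.0 z [ 0.001  0.001 -1.   ] turn units 2.57 f [1.1 0.1 5.6] [ 0.1  -0.17 -0.13]
```

```bash
python3 -m inch '[[0,0,0,0,0,0.6],[0,0,0,0,0,0.6],[0,0,0,0,0,0.6],[0,0,0,0,0,0.6],[0,0,0,0,0,0]]'
python3 - <<'E'
from m import *
togo([.579,-.0938,.07],78.3)
E
python3 -m inch '[[0,0,0,0,0,0.4],[0,0,0,0,0,0.2],[0,0,0,0,0,0],[0,0,0,0,0,0]]'
python3 - <<'E'
from m import *
togo([.579,-.0938,.07],78.3)
E
```

```text
clock: 9.95
tcp_pos: [0.5787, -0.092, 0.0702]
tcp_rot: [0.093, 0.996, 0.001, 0.0]
ft_force: [0.9, 0.8, 5.2]
grip_width: 0.0121
gripper_force: 61.2
t 9.95 tcp [ 0.57869007 -0.0920162   0.07023852] togo tool/30mm [-0.02 -0.06  0.01] yaw y 79.28 z [ 0.001  0.002 -1.   ] turn units 0.17 f [0.9 0.8 5.2] [ 0.36 -0.19 -0.04]
clock: 10.35
tcp_pos: [0.5787, -0.092, 0.0702]
tcp_rot: [0.121, 0.993, 0.001, 0.0]
ft_force: [1.5, 0.8, 5.7]
grip_width: 0.0125
gripper_force: 65.1
t 10.35 tcp [ 0.57868944 -0.0919666   0.07023743] togo tool/30mm [-0.02 -0.06  0.01] yaw y 76.1 z [ 0.001  0.002 -1.   ] turn units -0.38 f [1.5 0.8 5.7] [ 0.21 -0.19  1.15]
```

Torque has risen to about 1.1 N m, so the wheel is firm, and the bar yaw (−13.9°) is just past the dart's. I let go, rise and check.

```bash
python3 -m inch '[[0,0,0,0,0,0],[0,0,0,0,0,0],[0,0,0,0,0,0],[0,0,0,0,0,0],[0,0,0,0,0,0]]' 0; python3 -m inch '[[0,0,0,0,0,0],[0,0,-0.4,0,0,0],[0,0,-0.8,0,0,0],[0,0,-1,0,0,0],[0,0,-1,0,0,0]]'; python3 -m inch '[[0,0,-1,0,0,0],[0,1,0,0,0,0],[0,1,0,0,0,0],[0,1,0,0,0,0],[0,1,0,0,0,0]]'
python3 - <<'E'
from m import *
togo([.579,-.0938,.07],78.3)
for n in ("top","side"):
    c=cap(n); cv2.imwrite(f"pics/{n}5.png",c["img"])
    if n=="side":
        H,W=480,640; vv,uu=np.mgrid[:H,:W]; P=pts(c,np.c_[uu.ravel(),vv.ravel()]).reshape(H,W,3)
        for nm,(u0,u1,v0,v1) in {"dart":(290,350,205,260),"spare":(215,262,170,215)}.items():
            m=np.zeros((H,W),bool); m[v0:v1,u0:u1]=True; m&=(P[...,2]>.078)&(P[...,2]<.115); q=P[m]
            print(nm,len(q),cv2.minAreaRect((q[:,:2]*1000).astype(np.float32)))
cv2.imwrite("pics/side5c.png",cv2.convertScaleAbs(cv2.resize(c["img"][90:300,200:480],(720,540)),alpha=1.8))
E
```

```text
clock: 10.85
tcp_pos: [0.5781, -0.093, 0.0695]
tcp_rot: [0.124, 0.992, 0.0, -0.0]
ft_force: [-0.1, 0.6, -0.2]
grip_width: 0.0832
gripper_force: 0.0
clock: 11.35
tcp_pos: [0.5781, -0.093, 0.1675]
tcp_rot: [0.124, 0.992, 0.0, -0.0]
ft_force: [0.6, -0.4, 0.4]
grip_width: 0.0856
gripper_force: 0.0
clock: 11.85
tcp_pos: [0.6082, 0.0243, 0.1971]
tcp_rot: [0.124, 0.992, 0.0, 0.001]
ft_force: [0.0, 0.5, 0.0]
grip_width: 0.0856
gripper_force: 0.0
t 11.85 tcp [0.60822066 0.02426533 0.19706013] togo tool/30mm [-0.02 -4.06  4.23] yaw y 75.73 z [ 0.001 -0.    -1.   ] turn units -0.45 f [0.  0.5 0. ] [-0.02 -0.04  0.02]
dart 347 ((581.9410400390625, -93.99960327148438), (23.5595760345459, 79.54962921142578), 77.9297103881836)
spare 146 ((540.5042724609375, 172.249267578125), (85.90360260009766, 14.737906455993652), 67.00645446777344)
```

View pics/side5c.png

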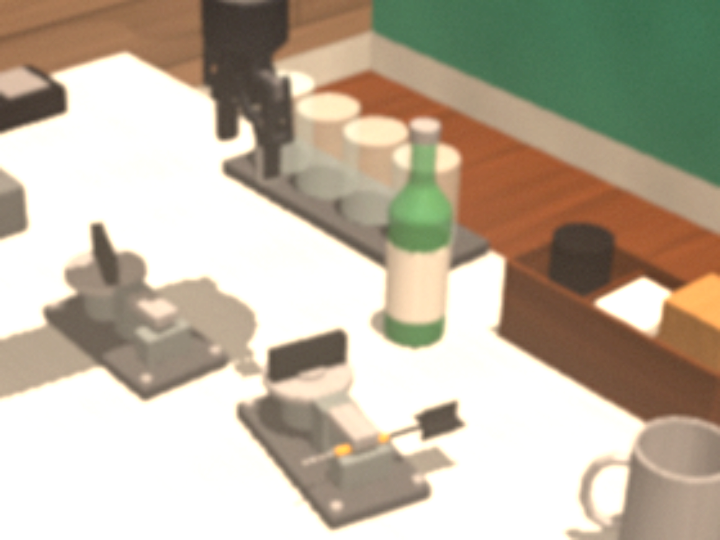

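The side crop shows the bar (270–347, row 350) parallel to the dart. It measures −12.1° against the plate's −11.7°. The spare wheel and the bottle (415,240) are as they were, and the gripper is clear.

```bash
python3 -c "
from rig import env
print(env.close_job())"
```

```text
the job is handed in; nothing more can be done
None
```

I wound the dart clamp's wheel to firm and let go, with the bar parallel to the dart to within about 1°. The spare wheel and bottle look undisturbed, and I handed the job in at about 12 s; it returned no verdict.

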